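# Weigh the narrow hang-on parts bin

## Robot

A 6-joint arm with a two-finger parallel gripper is mounted at the origin on the work surface. World frame = base frame: x ahead of the robot, y to its left, z up, the work surface at z = 0. Lengths are in m, angles in rad, forces in N, time in s.
With the tool pointing down it reaches from about 0.325 to 0.9 m from the base axis. Payload 6.1 kg.
Tool frame: the origin (TCP) lies midway between the tips of the shut fingers; the grasp point (between the pads) lies 19 mm behind it; z points along the fingers, y is the line along which they close (so a half turn about z gives the same grasp; the last joint's range is limited). The gripper opens to 85 mm and grips with 20 to 120 N. Pads are 22 mm wide; open, the fingers measure 114 mm over their backs; the gripper's body (76 mm by 85 mm) begins 54 mm behind the grasp point. The pads swing forward as they close: fully open they stand 13 mm farther back than shut.
Start: joints at [-1.402, 0.22, 1.526, -0, 1.395, -0.126], TCP at [0.182, -0.598, 0.231] pointing down, gripper open.
Joint ranges: [-2.98, 2.98], [-0.91, 2.08], [0.09, 2.57], [-1.24, 4.39], [0.2, 2.65], [-2.68, 2.68]. Speed limits (rad/s): [2.57, 2.57, 3.01, 3.14, 3.14, 3.14].

## Interface

Orientations are given as [roll, pitch, yaw] about the fixed x, y, z axes, in that order (R = Rz(yaw) Ry(pitch) Rx(roll)).
In Python, from plant import movep, move_l, set_joints, gripper_to, hold, inverse_kinematics, observe, get_image, get_calibration, Unreachable, job_done gives the robot as it stands. Calls block until the motion is done:
- movep(position, orientation): joint-space move of the TCP to a pose.
- move_l(position, feed=0.15, rotation=None, max_force=None): straight line of the TCP; rotation=None keeps the orientation; feed is the mean speed in m/s. With max_force (N) it stops when the force on the tool has changed by that much, and returns True; else False.
- set_joints(angles): joint-space move.
- gripper_to(opening, f_grip=None): finger opening in m; f_grip is the grip in N (None keeps the last); returns when the fingers have stopped.
- hold(seconds).
- inverse_kinematics(position, orientation): joint angles nearest the present ones, or None.
- observe(): the state.
- get_image(name): name is "scene" or "side" or "wrist"; returns (picture, depth): 420x560x3 uint8, red, green, blue; 420x560 float32, m along the optical axis (not along the pixel's ray), 0 where there is no reading.
- get_calibration(name): a dict with "intrinsics" (3x3 intrinsics, pixels), "dist_coeffs" ([k1, k2, p1, p2, k3] as OpenCV has them; the pictures are not rectified), "world_from_camera" (4x4, takes a point from camera to world coordinates). Camera axes: x right, y down, z forward; pixel columns grow to the right and rows downward; lengths in m; the calibration is good to about 2 mm. A picture is of the moment at which its call begins: read the wrist's pose just before it. get_calibration takes no time and is no camera call; for the wrist camera it gives the pose at the moment of the call.
A pose or a line that the arm cannot do raises Unreachable and nothing moves.
- job_done(): hands the job in; it is judged then, once.
The state is a dict: "time_s": time; "q": joint angles; "joint_velocities": joint speeds; "joint_torque": joint torques, N m; "eef_pos": TCP position; "tcp_rot": TCP orientation; "ft_force": force on the tool from outside, world axes, zero at the start; "torque": the same for the moment, N m; "opening": finger opening in m; "grasp_force": force on a finger pad.
Only numpy, scipy, OpenCV 4.12 (cv2) and the standard library are available. Lean on these libraries where they do the work, as an engineer would, in place of code of your own. Each camera call takes 0.05 s, during which the arm holds its last target. There are 200 camera calls.

## Task

The narrow parts bin has to be weighed. First clear the small carton off the scale and stand it, right way up, on the bench top; then lift the narrow bin up and off the rail it hangs on under the lamp bar, keep it level so that no bolts spill, and set it down, not drop it, on the middle of the scale pan. Leave the wide bin hanging and do not disturb the jar or the tape roll.

Things in the scene. Friction and masses are not known exactly. Their poses are not given: they have to be found in the camera images.
- rack: White steel rack fixed on the bench, 370 mm wide along y. Origin on the bench under its hanging rail; bins hang on its -x side; z up. Uprights 20 mm square, 343 mm tall, at x = 20, y = +-175 mm, on feet 30 mm wide from x = -100 to 60 mm. A stop bar behind the bins' lower edge spans z 108 to 128 mm, front face at x = -6.5 mm.
- rack_rail (a point): Middle of the hanging rail's top edge. The rail is a flat bar along the rack's y, 6 mm thick, its top 170 mm above the bench, 22 mm deep.
- rack_lamp (a point): Centre of the fixed lamp bar's underside, 315 mm above the bench, 55 mm in front of the rail, right over the bins. Bar 50 mm wide, 28 mm deep, along the rack's whole width, held by an arm at each end. A gripper held upright over a bin strikes it; one tilted 30 to 40 degrees (body leaning to the rack's -x, fingers pointing down and towards the rail) clears it.
- bin_narrow: Narrow blue plastic hang-on bin, 56 mm wide (y; flat parallel side walls), 100 deep (x), 60 high, 0.25 kg, open, bolts fixed inside, centre of mass at x = -6. Origin: centre of its underside; z up; low front wall (36 mm) at x = -50. Hangs level, x and y along the rack's, underside 114 mm above the bench, 80 mm to either side of the rack middle. Grip across the side walls, near the top.
- bin_lip (a point): On the narrow bin: middle of the lower edge of its hooked lip, at x = 61.5, z = 44 mm in the bin's frame. The lip, 40 mm wide, reaches from the top of the back wall over the rail and 12 mm down behind it: raise the bin more than 12 mm (20 is ample), then draw it off towards its -x.
- bin_wide: The other blue hang-on bin, same shape but 100 mm wide, hanging in the other place on the rail. Origin and axes as for the narrow bin. To be left hanging.
- scale: Grey bench scale fixed on the bench, housing 180 mm (x) by 190 mm (y), with a low sloping display on its -x side (to x = -137 mm, under 50 mm high). Origin on the bench under the centre of the pan, z up. Flat steel pan 160 x 160 mm, rigid.
- scale_pan (a point): Centre of the scale pan's top surface, 60 mm above the bench.
- carton: Closed cardboard carton, 85 mm (x) by 50 mm (y) by 45 mm high, about 0.15 kg, standing on the scale pan. Origin: centre of its underside; z up.
- jar: Closed jar, 60 mm across, 85 mm high, standing on the bench. Origin: centre of its underside. To be left alone.
- tape_roll: Roll of paper tape lying flat on the bench, 90 mm across, 30 mm high. Origin: centre of its underside. To be left alone.

How it is judged:
On the way, in this order (a step that is already met when the one before it is completed fails the run):
1. the carton stands on the bench top, right way up, off the scale, at rest, while the narrow bin still hangs on its rail (height (world z) of carton between -0.02 and 0.012 m and angle between carton's own z axis and vertical below 0.1 rad and linear speed of carton below 0.02 m/s and contact force between carton and scale below 0.05 N and distance of bin_narrow from where it was at the start of the episode below 0.03 m), for 0.2 s.
2. the narrow bin is off its rail and drawn clear of it towards the rack's front, still held up above the bench (underside over 60 mm) (x of bin_narrow in the frame of rack below -0.095 m and height (world z) of bin_narrow above 0.06 m), for 0.1 s.
At the end, for the whole second after the job is handed in: Narrow bin level (0.06 rad) and still on the pan, its origin within 35 mm of the pan centre, any yaw; carton upright and still on the bench top, not touching the scale; wide bin hanging within 20 mm of its start, jar and tape roll within 30 mm of theirs (horizontal distance between bin_narrow and scale_pan below 0.035 m and z of bin_narrow in the frame of scale_pan between -0.004 and 0.005 m and angle between bin_narrow's own z axis and vertical below 0.06 rad and linear speed of each of bin_narrow, carton below 0.02 m/s and height (world z) of carton between -0.02 and 0.012 m and angle between carton's own z axis and vertical below 0.1 rad and contact force between carton and scale below 0.05 N and distance of bin_wide from where it was at the start of the episode below 0.02 m and distance of each of jar, tape_roll from where it was at the start of the episode below 0.03 m).
It fails at once if the narrow bin is tipped more than 0.6 rad (bolts spill) (angle between bin_narrow's own z axis and vertical above 0.6 rad).
It fails at once if the carton is tipped more than 0.6 rad (angle between carton's own z axis and vertical above 0.6 rad).
It fails at once if the narrow bin or the carton is dropped (moves faster than 0.6 m/s with no finger on it) ((linear speed of bin_narrow above 0.6 m/s and contact force between the fingers and bin_narrow below 0.01 N) or (linear speed of carton above 0.6 m/s and contact force between the fingers and carton below 0.01 N)).
It fails at once if the wide bin is moved more than 30 mm (distance of bin_wide from where it was at the start of the episode above 0.03 m).
It fails at once if the jar or the tape roll is moved more than 40 mm (distance of any of jar, tape_roll from where it was at the start of the episode above 0.04 m).
It also fails if it takes over 69 s, if anything falls off the work surface, if the arm or the gripper's body presses on something with over 40 N, if the wrist force passes 120 N, or if a joint passes its speed limit or range.

## Working session

There is one attempt and no reset: what is moved stays moved. The work goes in short steps, each a Python script; the robot and the scene stay as the last script left them, time stands still between calls to the robot, and variables do not carry over. Pictures are saved under pics/ and viewed, at most 10 in all, crops included, and the job is handed in when it is done.

```bash
mkdir -p pics; ls; cat > h.py <<'E'
import numpy as np, cv2
from plant import *
def cloud(name):
    c=get_calibration(name); im,d=get_image(name)
    K=np.array(c["intrinsics"]);D=np.array(c["dist_coeffs"]);T=np.array(c["world_from_camera"])
    h,w=d.shape; u,v=np.meshgrid(np.arange(w),np.arange(h))
    p=cv2.undistortPoints(np.stack([u,v],-1).reshape(-1,1,2).astype(np.float64),K,D).reshape(h,w,2)
    P=np.dstack([p[...,0]*d,p[...,1]*d,d])@T[:3,:3].T+T[:3,3]
    P[d<=0]=np.nan
    return im,P,T
E
python3 - <<'E'
from h import *
for n in ("scene","side"):
    im,P,T=cloud(n); cv2.imwrite(f"pics/{n}0.png",im[...,::-1]); np.savez(f"{n}0.npz",im=im,P=P,T=T); print(n,T.round(3).tolist())
E
```

```text
pics
scene [[-0.139, 0.65, -0.747, 1.691], [0.99, 0.091, -0.106, 0.187], [-0.001, -0.754, -0.656, 1.136], [0.0, 0.0, 0.0, 1.0]]
side [[-0.99, -0.108, 0.094, 0.514], [-0.142, 0.655, -0.742, 0.806], [0.019, -0.748, -0.663, 0.874], [0.0, 0.0, 0.0, 1.0]]
```

View pics/scene0.png

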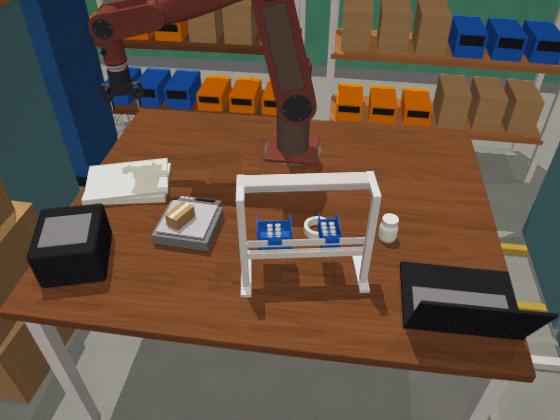

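View pics/side0.png

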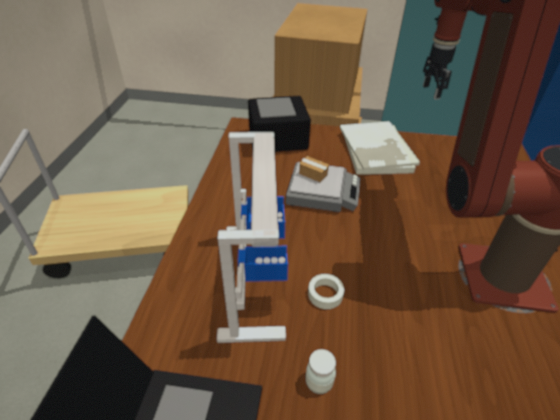

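The scene view shows the scale and carton at (185,215), the wide bin at (274,232), the narrow bin at (330,230), the jar at (389,228) and the tape at (315,228). The side view shows the bins on the robot side of the rack, with the lamp bar at (262,190). Next I measure from the depth clouds.

```bash
cat > m.py <<'E'
from h import *
def rect(n,pts):
    if len(pts)<15: print(n,len(pts)); return
    r=cv2.minAreaRect(pts[:,:2].astype(np.float32)*1000)
    print(n,len(pts),"c",np.round(r[0],1),"sz",np.round(r[1],1),"ang",round(r[2],1),"zmed",np.round(np.median(pts[:,2])*1000,1),"z2-98",np.round(np.percentile(pts[:,2],[2,98])*1000,1), "med",np.round(np.median(pts[:,:2],0)*1000,1))
for n in ("scene","side"):
    f=np.load(n+"0.npz"); im,P=f["im"],f["P"]
    hsv=cv2.cvtColor(im,cv2.COLOR_RGB2HSV); H,S,V=hsv[...,0].astype(int),hsv[...,1],hsv[...,2]
    X,Y,Z=P[...,0],P[...,1],P[...,2]
    bench=(X>.3)&(X<.9)&(Y>-.6)&(Y<.55)
    print(n,"table z",np.nanmedian(Z[bench&(abs(Z)<.02)]).round(4))
    blue=(H>100)&(H<130)&(S>150)&bench&(Z>.09)&(Z<.21)
    k,l,st,ce=cv2.connectedComponentsWithStats(blue.astype(np.uint8))
    for i in range(1,k):
        if st[i,4]>40: rect("blue %s"%ce[i].round(),P[l==i]); rect("  top",P[(l==i)&(Z>.165)])
    white=(S<60)&(V>120)
    rect("lamp top",P[bench&white&(Z>.338)&(Z<.35)])
    sc=bench&(X>.3)&(X<.75)&(Y<-.15)&(Y>-.5)
    rect("pan",P[sc&(abs(Z-.06)<.006)&(S<70)])
    rect("carton top",P[sc&(Z>.098)&(Z<.115)])
    rect("scale",P[sc&(Z>.015)&(Z<.07)&(S<90)])
    w=bench&white&(Z>.015)&(Z<.1)&(Y>-.1)
    k,l,st,ce=cv2.connectedComponentsWithStats(w.astype(np.uint8))
    for i in range(1,k):
        if st[i,4]>40: rect("white %s"%ce[i].round(),P[l==i])
E
python3 m.py
```

```text
scene table z 0.0011
blue [330. 231.] 285 c [639.6 182.2] sz [119.5  56.9] ang 10.5 zmed 167.8 z2-98 [118.3 178. ] med [644.1 187.3]
  top 158 c [644.5 183.2] sz [109.6  56.8] ang 10.6 zmed 173.9 z2-98 [166.  178.7] med [681.7 192. ]
blue [274. 231.] 539 c [666.6  24.2] sz [124.   97.3] ang 10.0 zmed 141.7 z2-98 [116.  177.4] med [630.3  27.4]
  top 162 c [676.5  26.2] sz [103.9  97.2] ang 10.2 zmed 173.9 z2-98 [165.7 178.8] med [714.3  34.3]
blue [276. 248.] 56 c [709.   32.2] sz [ 9.5 94.5] ang 12.4 zmed 133.5 z2-98 [127.9 138.9] med [707.8  40.5]
  top 0
lamp top 1980 c [675.2 114.1] sz [115.3 371.3] ang 10.5 zmed 343.9 z2-98 [339.  347.3] med [654.5 109.1]
pan 1052 c [ 615.5 -327.8] sz [208.8 388.7] ang 59.3 zmed 60.8 z2-98 [55.1 65.2] med [ 564.4 -255.5]
carton top 345 c [ 636.8 -376. ] sz [ 77.3 314.8] ang 45.1 zmed 105.6 z2-98 [ 99.1 111.7] med [ 562.9 -300. ]
scale 2887 c [ 523.8 -342. ] sz [447.7 315.8] ang 0.0 zmed 47.8 z2-98 [18.2 64.9] med [ 547.2 -278.6]
white [389. 227.] 446 c [485.1 370.8] sz [57.2 58.6] ang 32.4 zmed 63.6 z2-98 [17.2 90. ] med [498.6 370. ]
white [310
[... 1356 characters left out ...]
ang 44.8 zmed 103.5 z2-98 [ 98.9 112.9] med [ 561.5 -298.5]
scale 2956 c [ 509.5 -339.5] sz [320.5 418.5] ang 89.9 zmed 45.2 z2-98 [17.6 62.2] med [ 484.  -252.1]
white [238. 220.] 91 c [751.5 -37.5] sz [15.   7.7] ang 9.4 zmed 66.4 z2-98 [22.1 97.5] med [751.7 -37.4]
white [326. 290.] 555 c [479.9 143.4] sz [89.  88.5] ang 24.4 zmed 28.4 z2-98 [15.9 31.7] med [479.8 150.4]
white [233. 326.] 193 c [683.4 304.1] sz [23.2 10.6] ang 34.1 zmed 57.4 z2-98 [16.4 98.5] med [684.5 305. ]
white [321. 370.] 981 c [479.8 376.6] sz [57.4 56.3] ang 15.7 zmed 82.0 z2-98 [19.3 87.8] med [479.7 389.1]
white [183. 404.] 1449 c [749.1 473.5] sz [97.8 65.7] ang 2.7 zmed 19.9 z2-98 [16.4 22.8] med [751.8 473.9]
```

```bash
python3 - <<'E'
from h import *
s=observe(); print(np.round(s["tcp_rot"],3))
movep([0.55,-0.29,0.38],[np.pi,0,s["tcp_rot"][2]])
im,P,T=cloud("wrist"); cv2.imwrite("pics/w1.png",im[...,::-1]); np.savez("w1.npz",im=im,P=P,T=T)
s=observe();print(s["time_s"],np.round(s["q"],3),T.round(3).tolist())
def rect(n,pts):
    r=cv2.minAreaRect(pts[:,:2].astype(np.float32)*1000)
    print(n,len(pts),np.round(r,1) if 0 else r, np.median(pts[:,2]))
files={"wrist":(im,P)}
for n in("scene","side"):
    f=np.load(n+"0.npz"); files[n]=(f["im"],f["P"])
for n,(im,P) in files.items():
    hsv=cv2.cvtColor(im,cv2.COLOR_RGB2HSV);S=hsv[...,1]
    X,Y,Z=P[...,0],P[...,1],P[...,2]
    sc=(X>.38)&(X<.75)&(Y<-.15)&(Y>-.42)
    for nm,m in (("pan",sc&(abs(Z-.06)<.006)),("carton",sc&(Z>.097)&(Z<.115))):
        m=cv2.morphologyEx(m.astype(np.uint8),cv2.MORPH_OPEN,np.ones((3,3),np.uint8))
        k,l,st,ce=cv2.connectedComponentsWithStats(m)
        if k>1:
            i=1+st[1:,4].argmax(); rect(n+" "+nm,P[l==i])
E
```

```text
[-3.14  -0.     0.295]
1.975 [-0.614  0.163  1.32  -0.     1.66   0.664] [[0.289, -0.906, -0.308, 0.63], [-0.957, -0.274, -0.092, -0.267], [-0.001, 0.322, -0.947, 0.522], [0.0, 0.0, 0.0, 1.0]]
wrist pan 9107 ((538.8090209960938, -284.0723571777344), (160.44944763183594, 160.1564483642578), 86.72559356689453) 0.05990177386329376
wrist carton 2424 ((555.6158447265625, -300.2247619628906), (50.439727783203125, 87.22718811035156), 64.15017700195312) 0.10504179677075884
scene pan 948 ((539.6375732421875, -284.8161315917969), (160.29771423339844, 165.91604614257812), 87.45539855957031) 0.06093876708127677
scene carton 327 ((555.74072265625, -298.19866943359375), (54.623077392578125, 95.22674560546875), 67.0079345703125) 0.10557972186927467
side pan 1024 ((536.97265625, -280.2091064453125), (162.98663330078125, 161.81976318359375), 88.4361572265625) 0.05883901299001343
side carton 258 ((554.1751708984375, -297.62835693359375), (54.96659851074219, 86.11493682861328), 62.32804489135742) 0.1032236940649865
```

View pics/w1.png

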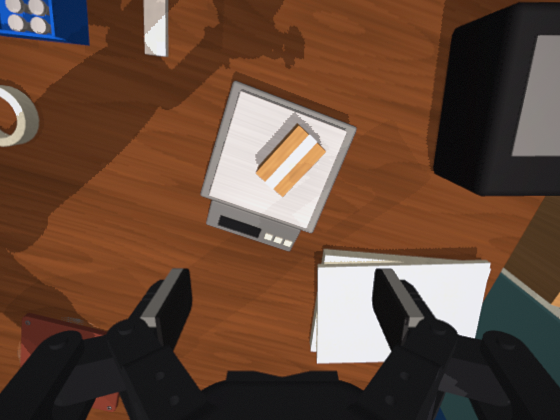

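The wrist view shows the pan centred near (278,155) and the carton near (291,160), both measured cleanly. I'll pick the carton now.

```bash
cat >> h.py <<'E'
from scipy.spatial.transform import Rotation as Ro
def tilt(psi,t):
    c,s=np.cos,np.sin
    x=np.array([-c(t),0,-s(t)]);z=np.array([s(t),0,-c(t)]);y=np.cross(z,x)
    return (Ro.from_euler('z',psi)*Ro.from_matrix(np.c_[x,y,z]))
def eul(r): return list(r.as_euler('xyz'))
E
python3 - <<'E'
from h import *
o=[np.pi,0,np.radians(-25.85)]
c=[.5556,-.3002]; p=[.455,-.06]
movep(c+[.17],o); gripper_to(.085,40); move_l(c+[.072],.1)
print("grip",gripper_to(.0,30)); s=observe(); print(s["opening"],s["grasp_force"])
move_l(c+[.15],.15); move_l(p+[.10],.2); print(observe()["opening"])
move_l(p+[.03],.1); print("touch",move_l(p+[.009],.03,max_force=4),observe()["eef_pos"])
gripper_to(.085); move_l(p+[.2],.2)
s=observe();print(s["time_s"])
im,P,T=cloud("wrist"); 
m=(P[...,2]>.03)&(P[...,2]<.06)&(np.hypot(P[...,0]-p[0],P[...,1]-p[1])<.08)
print("carton",cv2.minAreaRect(P[m][:,:2].astype(np.float32)*1000),np.nanmedian(P[m][:,2]))
psi=np.radians(10.3)
g=np.array([.63,.187,.16])
for t in (30,35,40):
  r=tilt(psi,np.radians(t)); z=r.as_matrix()[:,2]
  for b in (-.019,.1,.2): print(t,b,inverse_kinematics(list(g-b*z),eul(r)))
  for q in ([.45,.155,.2],[.36,.14,.2]): print(t,q,inverse_kinematics(q,eul(r)))
  for a in (-27.8,0): print(t,a,inverse_kinematics([.539,-.284,.1],eul(tilt(np.radians(a),np.radians(t)))))
E
```

```text
grip False
0.04956012455007617 33.235793709754944
0.049663212268718906
touch True [ 0.45480766 -0.05990423  0.01253884]
9.7
carton ((455.03643798828125, -59.290626525878906), (50.089542388916016, 87.43920135498047), 63.99025344848633) 0.045042786266619006
30 -0.019 [ 0.16511316  0.06473158  1.96397635  0.01318335  0.5893726  -1.59444819]
30 0.1 [ 0.16310934 -0.20936624  2.01411662  0.01146404  0.81333639 -1.59310114]
30 0.2 [ 0.1609459  -0.40221679  2.00058903  0.0110464   1.01972556 -1.59288208]
30 [0.45, 0.155, 0.2] [ 0.15810181 -0.56921374  2.35613859  0.01466395  0.8312242  -1.5994448 ]
30 [0.36, 0.14, 0.2] None
30 -27.8 [-0.66349579 -0.00566536  2.13234324  0.18419353  0.50540188 -1.88720409]
30 0 None
35 -0.019 [ 0.16439307  0.032261    2.0297107   0.01951657  0.46888803 -1.60080243]
35 0.1 [ 0.16179004 -0.27741783  2.10839037  0.01600925  0.69989396 -1.59777036]
35 0.2 [ 0.15880629 -0.5067727   2.11640015  0.01509768  0.92125809 -1.59710053]
35 [0.45, 0.155, 0.2] [ 0.15618199 -0.6441333   2.42738251  0.0198961   0.74770761 -1.60470848]
35 [0.36, 0.14, 0.2] None
35 -27.8 [-0.67410523 -0.03683968  2.19915269  0.28633183  0.39125907 -1.99187846]
35 0 None
40 -0.019 [ 0.1636479   0.00762076  2.0917616   0.03070408  0.34429234 -1.61204942]
40 0.1 [ 0.16034253 -0.3390754   2.19996954  0.02268997  0.58277801 -1.60462426]
40 0.2 [ 0.15629509 -0.61098706  2.23092926  0.0205646   0.82375985 -1.60275372]
40 [0.45, 0.155, 0.2] [ 0.15403603 -0.71844944  2.49878681  0.02685881  0.66346166 -1.61167371]
40 [0.36, 0.14, 0.2] None
40 -27.8 [-0.6853145  -0.05810395  2.26183823  0.48067668  0.2799825  -2.1895182 ]
40 0 None
```

```bash
python3 - <<'E'
from h import *
psi=np.radians(10.3); g=np.array([.63,.187,.16]); r=tilt(psi,np.radians(33)); z=r.as_matrix()[:,2]
movep(list(g-.2*z),eul(r))
im,P,T=cloud("wrist"); cv2.imwrite("pics/w2.png",im[...,::-1]); np.savez("w2.npz",im=im,P=P,T=T)
s=observe();print(s["time_s"],s["eef_pos"])
hsv=cv2.cvtColor(im,cv2.COLOR_RGB2HSV); H,S=hsv[...,0],hsv[...,1]
X,Y,Z=P[...,0],P[...,1],P[...,2]
near=(X>.5)&(X<.75)&(Y>.1)&(Y<.28)
b=near&(H>100)&(H<130)&(S>120)&(Z>.1)&(Z<.2)
for nm,m in (("all",b),("top",b&(Z>.168)&(Z<.178)),("front",b&(Z<.146)&(X<.6))):
    p=P[m]; print(nm,len(p)); 
    if len(p)>10: print(cv2.minAreaRect(p[:,:2].astype(np.float32)*1000),np.percentile(p[:,2],[1,50,99]))
c,sn=np.cos(psi),np.sin(psi); p=P[b]; u=p[:,0]*c+p[:,1]*sn; v=-p[:,0]*sn+p[:,1]*c
print("u",np.percentile(u,[0,1,50,99,100]).round(4),"v",np.percentile(v,[0,1,50,99,100]).round(4))
for a in (-30,-34,-38,-45):
  for hgt in (.1,.22): print(a,inverse_kinematics([.539,-.284,hgt],eul(tilt(np.radians(a),np.radians(33)))))
E
```

```text
12.5833 [0.52283235 0.16738794 0.327562  ]
all 4365
((637.94677734375, 182.7582244873047), (115.11278533935547, 55.84337615966797), 10.4559907913208) [0.11547892 0.14295371 0.17460491]
top 847
((638.08056640625, 182.78292846679688), (114.8408203125, 55.84337615966797), 10.4559907913208) [0.16819659 0.17366277 0.1749699 ]
front 1019
((589.5496215820312, 173.16299438476562), (23.470462799072266, 54.688838958740234), 2.909179925918579) [0.1144996  0.13071674 0.14553906]
u [0.6027 0.6034 0.6626 0.714  0.7179] v [0.0377 0.0386 0.0652 0.0931 0.0937]
-30 [-0.65337242 -0.02495716  2.17239613  0.1708108   0.42755025 -1.83550913]
-30 [-0.65337242 -0.21256306  2.08629202  0.10979241  0.69872839 -1.76401841]
-34 [-0.62331487 -0.02161382  2.16912721  0.04006918  0.418623   -1.63248968]
-34 [-0.62331487 -0.20887622  2.08323115  0.02553394  0.69164346 -1.6155452 ]
-38 [-0.59330855 -0.01517091  2.16279758 -0.09328994  0.42074644 -1.42693625]
-38 [-0.59330855 -0.2017674   2.07729926 -0.05965811  0.69209361 -1.46617735]
-45 [-0.54206017  0.00312362  2.14460841 -0.30654161  0.44989207 -1.08786232]
-45 [-0.54206017 -0.18155527  2.06021647 -0.2025284   0.71074159 -1.21113564]
```

View pics/w2.png

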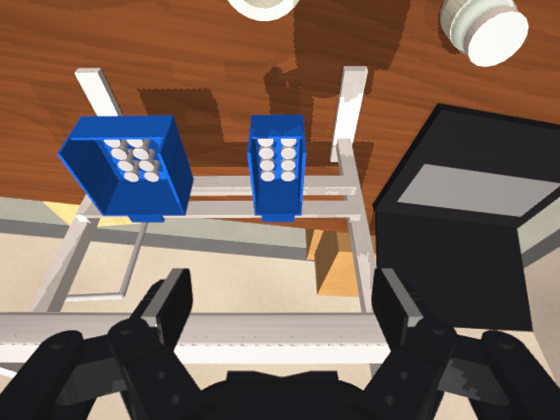

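The bins hang level: narrow bin at (277,165), wide bin at (125,165), lamp bar at the bottom of the frame. I'll grip the narrow bin, lift it and draw it off.

```bash
python3 - <<'E'
from h import *
psi=np.radians(10.4); g=np.array([.6228,.1799,.158]); r=tilt(psi,np.radians(33)); z=r.as_matrix()[:,2]
tcp=g+.022*z
move_l(list(g-.2*z),.1,rotation=eul(r)); print("hit",move_l(list(g-.03*z),.1,max_force=10)); print("hit",move_l(list(tcp),.05,max_force=10))
gripper_to(0,60); hold(.2); s=observe(); print("open",s["opening"],s["grasp_force"],s["eef_pos"],s["ft_force"])
if s["opening"]>.045:
    e=np.array(s["eef_pos"]); f=np.array([np.cos(psi),np.sin(psi),0])
    up=e+[0,0,.024]; print(move_l(list(up),.05,max_force=25)); s=observe(); print(s["opening"],s["ft_force"])
    print(move_l(list(up-.125*f),.1,max_force=15)); s=observe(); print(s["opening"],s["ft_force"],s["eef_pos"],s["time_s"])
    im,P,T=cloud("side"); np.savez("s3.npz",im=im,P=P); im=cv2.resize(im[60:380,130:450],None,fx=1.8,fy=1.8); cv2.imwrite("pics/s3.png",im[...,::-1])
E
```

```text
hit False
hit False
open 0.055430312014099176 62.545015811920166 [0.634543   0.18228854 0.14013708] [-5.20219149  0.5501522   6.02984482]
True
0.055317458567582974 [ 2.34732463  1.18004321 -0.9280622 ]
True
0.055219626800153486 [ 2.95932791  0.75633992 -1.34071793] [0.63445497 0.182257   0.14153334] 16.9
```

View pics/s3.png

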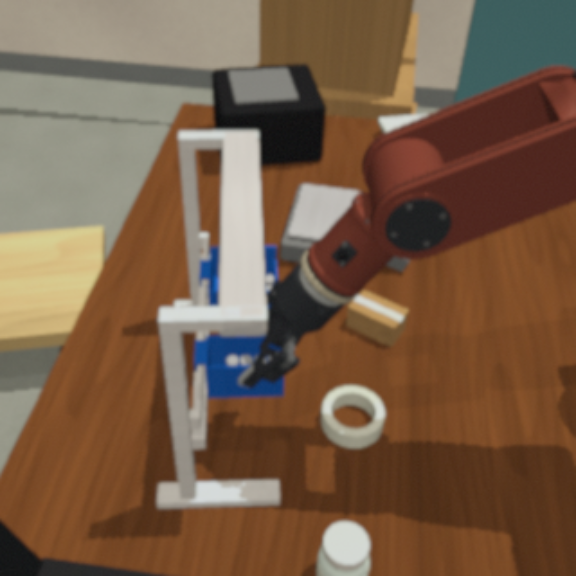

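The side view shows the fingers on the narrow bin's side walls at about (265,365), with the bin still hooked. The force guard stopped the lift after 1.4 mm, so I'll lift again in small watched steps.

```bash
python3 - <<'E'
from h import *
for i in range(6):
    e=np.array(observe()["eef_pos"]); move_l(list(e+[0,0,.002]),.01); s=observe(); print(np.round(s["eef_pos"],4),np.round(s["ft_force"],1),np.round(s["torque"],2),round(s["opening"],4),s["time_s"])
    if np.linalg.norm(s["ft_force"])>25: break
E
```

```text
[0.6344 0.1822 0.1421] [12.7  4.  -9.8] [ 0.15 -0.14  0.12] 0.0554 17.3333
[0.6343 0.1822 0.1427] [ 14.4   4.2 -11.8] [ 0.22 -0.12  0.11] 0.0551 17.5833
[0.6343 0.1822 0.1433] [ 14.8   4.7 -12. ] [ 0.19 -0.15  0.23] 0.0555 17.8333
[0.6343 0.1822 0.1435] [ 18.6   5.  -14.5] [ 0.18 -0.17  0.23] 0.0552 18.0833
[0.6343 0.1822 0.1435] [ 21.    6.1 -15.6] [ 0.24 -0.19  0.28] 0.0556 18.3333
```

```bash
python3 - <<'E'
from h import *
f=np.array([np.cos(.182),np.sin(.182),0]); y=np.array([-f[1],f[0],0])
tgt=np.array(observe()["eef_pos"]); 
def rep():
    s=observe(); F=np.array(s["ft_force"]); print(np.round(s["eef_pos"],4),"Fu %.1f Fv %.1f Fz %.1f"%(F@f,F@y,F[2]),round(s["opening"],4),round(s["time_s"],2)); return F
F=rep()
for i in range(5):
    tgt=tgt+f*np.clip(F@f*1e-4,-.001,.001)+y*np.clip(F@y*1e-4,-.0005,.0005)+[0,0,np.clip(F[2]*1e-4,-.001,.001)]
    move_l(list(tgt),.02); F=rep()
im,P,T=cloud("wrist"); cv2.imwrite("pics/w4.png",im[...,::-1])
E
```

```text
[0.6343 0.1822 0.1435] Fu 21.8 Fv 2.2 Fz -15.6 0.0556 18.33
[0.6347 0.1825 0.1418] Fu -0.5 Fv -0.1 Fz -1.0 0.0554 18.64
[0.6346 0.1825 0.1418] Fu 0.2 Fv -0.0 Fz -2.0 0.0553 18.89
[0.6349 0.1826 0.1419] Fu -0.1 Fv -0.5 Fz -2.8 0.0558 19.14
[0.6351 0.1826 0.1418] Fu -0.9 Fv -0.1 Fz -2.5 0.0552 19.39
[0.6351 0.1826 0.1418] Fu -2.2 Fv 0.7 Fz -0.7 0.0548 19.64
```

View pics/w4.png

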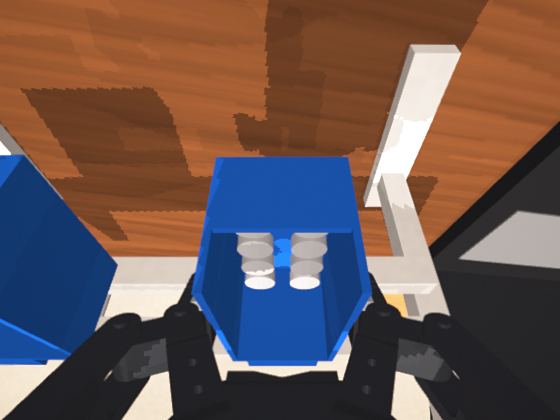

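The bin is gripped squarely and still level, at about (280,290). I'll lift with compliance along rack x and y.

```bash
python3 - <<'E'
from h import *
f=np.array([np.cos(.182),np.sin(.182),0]); y=np.array([-f[1],f[0],0])
tgt=np.array(observe()["eef_pos"]); F=np.zeros(3)
for i in range(12):
    tgt=tgt+f*np.clip(F@f*5e-5,-.0015,.0015)+y*np.clip(F@y*5e-5,-.0005,.0005)+[0,0,.002 if abs(F[2])<15 else 0]
    move_l(list(tgt),.02); s=observe(); F=np.array(s["ft_force"]); e=np.array(s["eef_pos"])
    print(np.round(e-tgt,4),"z %.4f Fu %.1f Fv %.1f Fz %.1f"%(e[2],F@f,F@y,F[2]),np.round(s["torque"],2),round(s["opening"],4),round(s["time_s"],2))
    if np.linalg.norm(F)>40: break
E
```

```text
[-0. -0.  0.] z 0.1438 Fu -0.7 Fv -0.6 Fz -2.4 [-0.12  0.57 -0.04] 0.0552 19.95
[ 0.0001 -0.      0.0002] z 0.1460 Fu -0.1 Fv -0.4 Fz -1.8 [-0.07  0.53 -0.06] 0.0553 20.2
[0.0002 0.     0.0003] z 0.1481 Fu 0.6 Fv 0.0 Fz -2.5 [-0.17  0.53  0.01] 0.0551 20.45
[0.0001 0.     0.0002] z 0.1500 Fu 0.6 Fv -0.5 Fz -2.6 [-0.1   0.45  0.  ] 0.0549 20.7
[0.0001 0.     0.0002] z 0.1520 Fu -0.5 Fv -0.1 Fz -2.7 [-0.11  0.45 -0.02] 0.0552 20.95
[0.0002 0.     0.0003] z 0.1541 Fu 0.1 Fv -0.7 Fz -2.6 [-0.09  0.48  0.01] 0.055 21.2
[0.0002 0.     0.0003] z 0.1561 Fu 0.4 Fv -0.7 Fz -2.3 [-0.09  0.48  0.01] 0.0557 21.45
[ 0.0002 -0.      0.0003] z 0.1581 Fu 0.2 Fv 0.4 Fz -3.5 [-0.07  0.49  0.03] 0.0557 21.7
[0.0001 0.     0.0003] z 0.1600 Fu -0.0 Fv 0.2 Fz -2.5 [-0.06  0.52  0.02] 0.0552 21.95
[0.0001 0.     0.0003] z 0.1620 Fu -0.2 Fv 0.3 Fz -2.2 [-0.1   0.43 -0.02] 0.0551 22.2
[0.0002 0.     0.0003] z 0.1641 Fu 0.5 Fv -0.1 Fz -2.7 [-0.05  0.49 -0.  ] 0.055 22.45
[0.0001 0.     0.0003] z 0.1661 Fu 0.0 Fv -0.1 Fz -3.2 [-0.05  0.5  -0.04] 0.0557 22.7
```

Lift is clean, with 2.5 N of bin weight on the wrist. Now I'll draw it off and carry it over the scale.

```bash
python3 - <<'E'
from h import *
psi=np.radians(10.4); f=np.array([np.cos(psi),np.sin(psi),0]); t=np.radians(33)
e=np.array(observe()["eef_pos"]); a=e-.125*f
hit=move_l(list(e-.02*f),.05,max_force=20); s=observe(); print(hit,s["ft_force"])
if not hit:
    move_l(list(a),.1); hold(.15); s=observe(); print(s["eef_pos"],s["ft_force"],s["opening"])
    move_l([.49,.02,.19],.15,rotation=eul(tilt(np.radians(-8),t)))
    move_l([.50,-.14,.19],.15,rotation=eul(tilt(np.radians(-24),t)))
    move_l([.541,-.2845,.17],.15,rotation=eul(tilt(np.radians(-34),t)))
    hold(.2); s=observe(); print(s["eef_pos"],s["tcp_rot"],s["ft_force"],s["opening"],s["time_s"])
    for n in("scene","side"):
        im,P,T=cloud(n); np.savez(n+"5.npz",im=im,P=P)
        hsv=cv2.cvtColor(im,cv2.COLOR_RGB2HSV)
        b=(hsv[...,0]>100)&(hsv[...,0]<130)&(hsv[...,1]>140)&(abs(P[...,0]-.54)<.15)&(abs(P[...,1]+.284)<.13)&(P[...,2]>.07)&(P[...,2]<.25)
        p=P[b]; print(n,len(p),cv2.minAreaRect(p[:,:2].astype(np.float32)*1000),np.percentile(p[:,2],[0,2,50,98,100]).round(4))
        top=p[p[:,2]>np.percentile(p[:,2],98)-.012]
        r,c=np.where(b); cv2.imwrite(f"pics/{n}5.png",cv2.resize(im[max(r.min()-50,0):r.max()+50,max(c.min()-60,0):c.max()+60],None,fx=3,fy=3)[:590,:790,::-1])
E
```

```text
False [ 0.66037501  0.05517102 -2.11061563]
[0.5126628  0.15996673 0.16608447] [-0.48882711  0.25721855 -2.85234927] 0.05513614322314037
[ 0.54107493 -0.28394859  0.1702899 ] [-3.14158097  0.57642889  2.54900585] [ 0.40548614  0.85931913 -2.5403593 ] 0.055141988126635295 28.2833
scene 652 ((544.9931030273438, -284.45965576171875), (63.45592498779297, 116.33060455322266), 57.39738464355469) [0.1426 0.1477 0.1824 0.2064 0.2099]
side 633 ((540.9906005859375, -281.12713623046875), (93.32294464111328, 120.1325454711914), 32.86350631713867) [0.1461 0.15   0.1804 0.2255 0.2488]
```

View pics/side5.png

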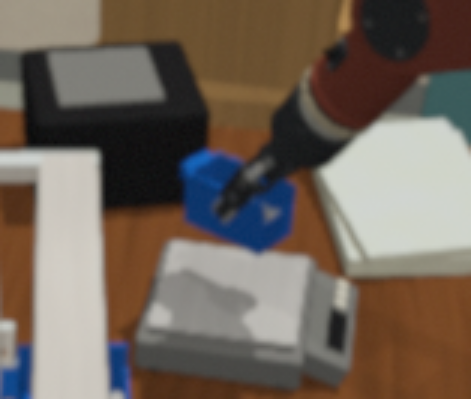

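The bin is level over the pan at about (238,200). I'll lower it to contact.

```bash
python3 - <<'E'
from h import *
p=[.541,-.2865]
move_l(p+[.17],.1); move_l(p+[.098],.1)
print(move_l(p+[.080],.015,max_force=4)); s=observe(); print(s["eef_pos"],s["ft_force"],s["time_s"])
hold(.3); s=observe(); print(s["ft_force"])
if s["eef_pos"][2]<.093:
    gripper_to(.075); gripper_to(.085); hold(.2)
    z=Ro.from_euler('xyz',s["tcp_rot"]).as_matrix()[:,2]; e=np.array(observe()["eef_pos"])
    move_l(list(e-.15*z),.12); 
    im,P,T=cloud("wrist"); cv2.imwrite("pics/w6.png",im[...,::-1])
    for n in ("wrist","scene"):
        if n!="wrist": im,P,T=cloud(n)
        hsv=cv2.cvtColor(im,cv2.COLOR_RGB2HSV)
        b=(hsv[...,0]>100)&(hsv[...,0]<130)&(hsv[...,1]>120)&(abs(P[...,0]-.54)<.15)&(abs(P[...,1]+.284)<.13)&(P[...,2]>.05)&(P[...,2]<.2)
        q=P[b]; print(n,len(q),cv2.minAreaRect(q[:,:2].astype(np.float32)*1000),np.percentile(q[:,2],[1,50,99]).round(4))
    print(observe()["time_s"])
E
```

```text
True
[ 0.54099928 -0.28648039  0.08737188] [-0.69015467 -0.50455674  2.16568768] 30.25
[ 1.50612089 -0.35190704  4.42568428]
wrist 6459 ((545.6396484375, -283.451416015625), (65.53138732910156, 115.76431274414062), 56.53114318847656) [0.0622 0.0901 0.1204]
scene 711 ((544.33154296875, -286.9368591308594), (65.18994140625, 115.64604949951172), 56.98994827270508) [0.0618 0.0995 0.1246]
32.85
```

View pics/w6.png

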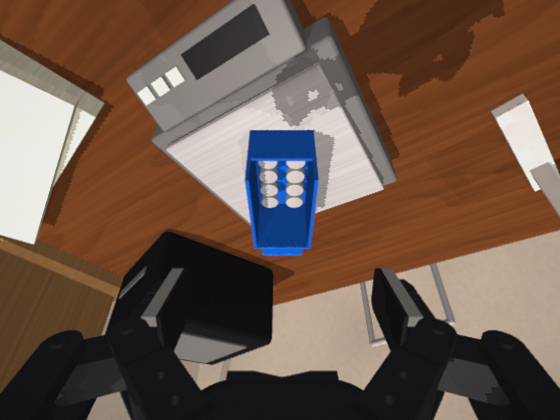

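The wrist view shows the bin standing flat on the pan at (283,190), within about 4 mm of its centre, with the gripper clear.

```bash
python3 -c "
from plant import *
hold(.5); print(job_done())"
```

```text
the job is handed in; nothing more can be done
None
```

The job is handed in at about 33 s: the carton stands on the bench and the narrow bin sits level on the scale pan, about 4 mm from its centre; the wide bin, jar and tape roll were not touched as far as I saw, but I did not re-measure them, and the judge's verdict was not shown.

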